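Set the plaster vibrator to strength 6 and start it

TASK

Get the plaster vibrator going at strength 6: with a fingertip, gently push the lever of its rotary selector round, without pinching it, counting the clicks, until it rests at setting 6 (six clicks clockwise from the off stop; it may already stand a few clicks on). Only then press the start button fully down with a fingertip and let it come back up. Leave the plaster model on the platform and the bowl, jar and spatula where they are.

Things in the scene. Friction and masses are not known exactly. Their poses are not given: they have to be found in the camera images.
- vibrator: plaster vibrator, a white box fixed to the table, 220 (x, depth) x 310 (y, width) mm, flat deck 75 mm above the table. Origin: centre of its underside; x points away from its front edge, z up; it may be turned about z. At x 0, y 75 mm a platform 150 (x) x 130 (y) mm, top 99 mm above the table. Selector axis at x 30, y -80 mm; start button at x -72, y -105 mm.
- selector_axis (a point): point on the selector's vertical axis at deck height; axes parallel to the vibrator's. On the deck, 62 mm out, a short black bar marks off and eight black dots of growing size mark settings 1 to 8. About 0.11 N m (3 N at 38 mm out) takes the selector out of a click; once past halfway (15 degrees) it snaps on into the next by itself; let go before that, it springs back.
- lever_tip (a point): top edge of the lever's outer end, 50 mm from the axis, 32 mm above the deck; x axis outward along the lever. The selector is a black disc, radius 22 mm, top 8 mm above the deck, with one black lever on it: a straight upright bar 12 mm thick, from 14 mm behind the axis to 50 mm in front, from 6 to 32 mm above the deck, white line on top of its pointing end.
- selector (a joint): selector angle in rad, growing CLOCKWISE seen from above. 0 = off, at the anticlockwise stop: the lever points 120 degrees anticlockwise of the vibrator's +x axis. Nine click positions 0 to 8, 30 degrees (0.524 rad) apart; setting 6 = 3.142 rad (lever 60 degrees clockwise of +x), within 0.12 rad; stop at setting 8 (4.19 rad). Starts at rest at 0, 1, 2 or 3.
- start_top (a point): centre of the top of the start button: a round black spring button, 14 mm radius, its top 22 mm above the deck when up, on a grey round housing.
- start (a joint): travel of the start button in m: 0 up, 0.006 fully down (straight down, fully down takes 5 N); springs back when let go. Pressed counts beyond 0.0045.
- model: loose cream plaster dental model, 60 x 55 x 31 mm, standing on the vibrator's platform; origin at the centre of its underside. Not to be disturbed.
- bowl: loose blue mixing bowl, 58 mm rim radius, 70 mm high, on the table on the vibrator's +y side; origin at the centre of its underside. Not to be disturbed.
- jar: loose white jar, 35 mm radius, 85 mm high, on the table on the vibrator's -y side; origin at the centre of its underside. Not to be disturbed.
- spatula: loose plaster spatula, 190 mm long along its x axis and 24 mm wide, wooden handle, lying on the table in front of the vibrator; origin under its middle. Not to be disturbed.

How it is judged:
On the way, in this order (a step that is already met when the one before it is completed fails the run):
1. the selector rests at setting 6 (value of joint selector between 3.0216 and 3.2616 rad and velocity of joint selector between -0.1 and 0.1 rad/s), for 0.3 s.
2. the start button is pressed fully down with the selector at setting 6 (value of joint selector between 3.0216 and 3.2616 rad and value of joint start above 0.0045 m), for 0.05 s.
At the end, for the whole second after the job is handed in: the selector is at setting 6 (within 0.12 rad), the start button has been pressed and is up again (under 1.5 mm), and the model, bowl, jar and spatula are within 20 mm of where they stood (value of joint selector between 3.0216 and 3.2616 rad and value of joint start below 0.0015 m and distance of each of model, bowl, jar, spatula from where it was at the start of the episode below 0.02 m); the robot touches nothing.
It fails at once if the model, bowl, jar or spatula is moved more than 20 mm, lifted or carried (distance of any of model, bowl, jar, spatula from where it was at the start of the episode above 0.02 m).
It fails at once if the selector is squeezed between the fingers or pushed hard (over 20 N) (contact force between the fingers and selector above 20 N).
It fails at once if the start button is pressed (over 3 mm) while the selector is not at setting 6 (value of joint start above 0.003 m and not (value of joint selector between 2.9916 and 3.2916 rad)).
It also fails if it takes over 67 s, if anything falls off the work surface, if the arm or the gripper's body presses on something with over 40 N, if the wrist force passes 120 N, or if a joint passes its speed limit or range.

ROBOT

A 7-joint arm with a two-finger parallel gripper is mounted at the origin on the work surface. World frame = base frame: x ahead of the robot, y to its left, z up, the work surface at z = 0. Lengths are in m, angles in rad, forces in N, time in s.
With the tool pointing down it reaches from about 0.4 to 0.925 m from the base axis. Payload 4.1 kg.
Tool frame: the origin (TCP) lies at the very end of the fingers, on their centre line; the grasp point (between the pads) lies 19 mm behind it (pinch_z is the distance from the TCP to the grasp point, in m); z points along the fingers, x is the direction in which the jaws open and shut, and the axes are right-handed (so a half turn about z gives the same grasp; the last joint's range is limited). The gripper opens to 85 mm and grips with 20 to 120 N. Pads are 22 mm wide; open, the fingers measure 114 mm over their backs; the gripper's body (76 mm by 85 mm) begins 54 mm behind the grasp point. The pads swing forward as they close: fully open they stand 13 mm farther back than shut.
Start: joints at [1.068, 0.398, 0.045, 1.537, -0.019, 1.207, -0.051], TCP at [0.255, -0.598, 0.231] pointing down, gripper open.
Joint ranges: [-2.82, 2.82], [-0.49, 2.23], [-1.37, 1.46], [0, 2.46], [-1.36, 4.5], [0.23, 2], [-2.94, 2.94]. Speed limits (rad/s): [2.57, 2.57, 3.14, 3.14, 3.14, 3.14, 3.14].

INTERFACE

Orientations are given as a unit quaternion [x, y, z, w].
In Python, from station import state, snapshot, calibration, finish_job, pinch_z gives the robot as it stands.
- The arm moves only by the tool jog_arm, never from a script. Its argument "motion" is a list of rows, each a list of 3 entries, a list of its own where there are three numbers: the shift along the tool's x, y, z in units of 50 mm (1.0 is 50 mm), then the turn about the tool's z in units of 5 degrees (1.0 is 5 degrees), then the finger opening in mm, from 0 to 85.4. A call has 1 to 12 rows; each row is the pose to reach, as a shift and turn from the pose commanded when the call began, along the tool's axes at that moment; what a row does not reach only later rows make up. A row lasts 1/10 s, in which the tool goes at most 50 mm and 8.59 degrees, less where a joint would pass 70% of its speed; a pose out of reach is approached as far as the arm can. A call with a gripper value outside its range is refused whole. The fingers move at their own pace and stop on an object; "squeeze" is the grip in N (left out, the last holds). Time passes only in rows, so rows that repeat a pose let the fingers close. It gives the time, the measured TCP pose, the force and the opening at its end, in the units of the state.
- state(): the state, without advancing time (a new reading comes with each control period).
- snapshot(name): name is "scene" or "top"; returns the picture (384x512x3 uint8, red, green, blue); there is no depth.
- calibration(name): a dict with "mtx" (3x3 intrinsics, pixels), "position" and "orientation" of the camera in the world. Camera axes: x right, y down, z forward; pixel columns grow to the right and rows downward; lengths in m; the calibration is good to about 2 mm. A picture is of the moment at which its call begins. calibration takes no time and is no camera call.
- finish_job(): hands the job in, once; it reports no verdict.
The state is a dict: "t": time; "joint_pos": joint angles; "joint_velocities": joint speeds; "tau": joint torques, N m; "position": TCP position; "ee_rot": TCP orientation; "ft_force": force on the tool from outside, world axes, zero at the start; "torque": the same for the moment, N m; "finger_gap": finger opening in m.
Only numpy, scipy, OpenCV 4.12 (cv2) and the standard library are available. Lean on these libraries where they do the work, as an engineer would, in place of code of your own. Each camera call takes 0.05 s, during which the arm holds its last target.

## Working session

There is one attempt and no reset: what is moved stays moved. The work goes in short steps, Python scripts to look and compute and a tool call to move; the robot and the scene stay as the last step left them, time stands still between calls to the robot, and variables do not carry over. Pictures are saved under pics/ and viewed, and the job is handed in when it is done.

Besides the shell and the picture viewer there is one more tool, called after ">>>" as a command line: name --argument value ..., lists and objects as JSON in quotes. jog_arm: Moves the arm, as the interface text tells. Its arguments: {"type":"object","properties":{"motion":{"type":"array","items":{"type":"array"}},"squeeze":{"type":"number"}},"required":["motion"]}

```bash
mkdir -p pics; python3 - <<'E'
from station import *
import cv2
print(state(),pinch_z)
for n in("scene","top"):
    print(n,calibration(n)); cv2.imwrite(f"pics/{n}0.png",snapshot(n)[...,::-1])
E
```

```text
{'t': 0.0, 'joint_pos': array([ 1.0680066 ,  0.39921792,  0.04502931,  1.53786557, -0.01868829,
        1.20686554, -0.05071912]), 'joint_velocities': array([ 6.13934627e-04,  2.29260441e-04, -7.26444682e-04, -2.60900745e-04,
       -3.78567292e-04, -3.46922027e-04, -5.25329360e-05]), 'tau': array([-3.57897552e-04, -4.75127292e+01,  1.36454970e+00, -2.54222184e+01,
        1.16061734e-02,  9.27868299e-03, -2.50012320e-06]), 'position': array([ 0.25516652, -0.59715045,  0.23025302]), 'ee_rot': array([ 8.34565225e-01, -5.50908295e-01, -8.45084201e-04, -4.71260203e-04]), 'ft_force': array([ 0.02091801, -0.29149875,  0.27303323]), 'torque': array([ 0.02143216, -0.01886289,  0.05690447]), 'finger_gap': 0.08507185897912017} 0.0187
scene {'mtx': array([[471.94252121,   0.        , 247.89828829],
       [  0.        , 471.94252121, 186.44159255],
       [  0.        ,   0.        ,   1.        ]]), 'position': array([1.40844302, 0.52261926, 0.7540012 ]), 'orientation': array([ 0.47836199,  0.75088378, -0.39083195, -0.23365302])}
top {'mtx': array([[393.73622065,   0.        , 262.42476298],
       [  0.        , 393.73622065, 197.78390046],
       [  0.        ,   0.        ,   1.        ]]), 'position': array([0.51809716, 0.10344768, 0.95337306]), 'orientation': array([ 0.70921249, -0.70450375,  0.01816485, -0.01903014])}
```

View pics/scene0.png

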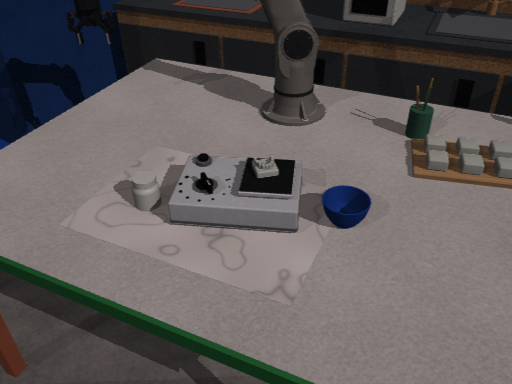

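View pics/top0.png

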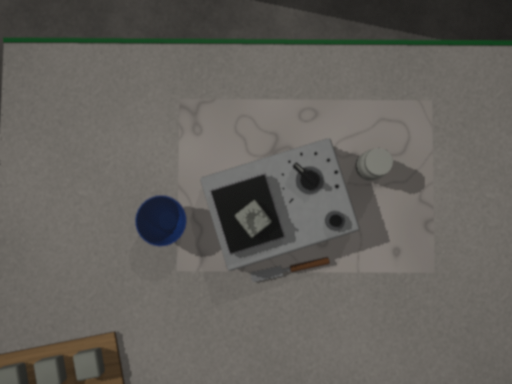

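```bash
cat > h.py <<'E'
import numpy as np,cv2
from station import *
from scipy.spatial.transform import Rotation as R
def ray(n,px,z):
    c=calibration(n);K=c['mtx'];d=R.from_quat(c['orientation']).apply(np.linalg.solve(K,[px[0],px[1],1]))
    p=np.array(c['position']);return p+d*(z-p[2])/d[2]
def proj(n,P):
    c=calibration(n);q=R.from_quat(c['orientation']).inv().apply(np.atleast_2d(P)-c['position']);q=q@c['mtx'].T
    return q[:,:2]/q[:,2:]
E
python3 - <<'E'
from h import *
im=cv2.imread('pics/top0.png')
c=im[130:280,190:400]
cv2.imwrite('pics/topz.png',cv2.resize(c,(800,571),interpolation=cv2.INTER_CUBIC))
s=cv2.imread('pics/scene0.png')[140:240,160:320]
cv2.imwrite('pics/scz.png',cv2.resize(s,(800,500),interpolation=cv2.INTER_CUBIC))
E
```

```text
(no output)
```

View pics/topz.png

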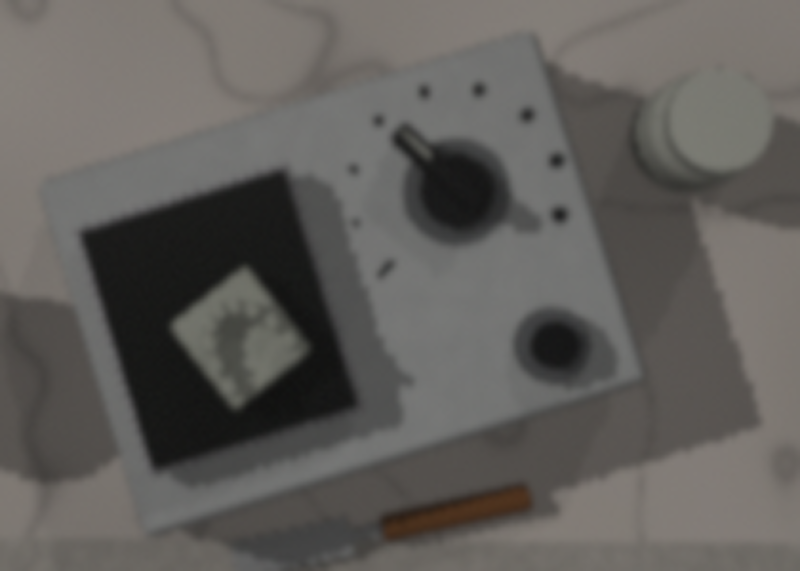

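View pics/scz.png

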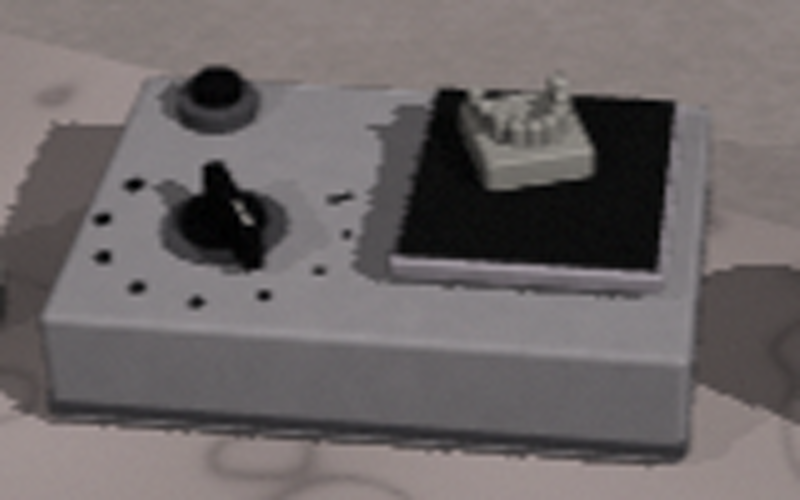

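```bash
cat > fit.py <<'E'
from h import *
Z=np.array([[42,183],[533,33],[640,378],[148,532],[356,223],[354,168],[378,120],[424,92],[478,90],[527,115],[557,160],[560,215]],float)
px=(Z+.5)*210/800-.5+[190,130]
W=np.array([ray('top',p,.075)[:2] for p in px])
a=np.radians(120-30*np.arange(1,9))
L=np.vstack([[[.11,.155],[.11,-.155],[-.11,-.155],[-.11,.155]],np.c_[.03+.062*np.cos(a),-.08+.062*np.sin(a)]])
def kab(L,W):
    l=L-L.mean(0);w=W-W.mean(0);th=np.arctan2((l[:,0]*w[:,1]-l[:,1]*w[:,0]).sum(),(l*w).sum())
    Rm=np.array([[np.cos(th),-np.sin(th)],[np.sin(th),np.cos(th)]]);return th,Rm,W.mean(0)-Rm@L.mean(0)
th,Rm,t=kab(L,W)
def v2w(x,y): return Rm@[x,y]+t
if __name__=='__main__':
    print(np.degrees(th),t,'\n',np.round((W-(L@Rm.T+t))*1e3,1))
    ax=v2w(.03,-.08);print('axis',ax,'button',v2w(-.072,-.105))
    # lever tip
    tip=(np.array([403,130])+.5)*210/800-.5+[190,130]
    tp=ray('top',tip,.107)[:2];d=tp-ax
    print('tip',tp,np.linalg.norm(d)*1e3,'lever angle rel',np.degrees(np.arctan2(d[1],d[0])-th))
    # cross check in scene: button, axis
    print('scene proj button',proj('scene',[*v2w(-.072,-.105),.097]),'dots',proj('scene',[[*v2w(*q),.075] for q in L[4:]]).round(1).tolist())
    for s in range(9):
        print(s,ax+.05*np.array([np.cos(th+np.radians(120-30*s)),np.sin(th+np.radians(120-30*s))]))
    s=state();M=R.from_quat(s['ee_rot']).as_matrix();print(M)
E
python3 fit.py
```

```text
17.50225500005824 [0.55241931 0.06715576] 
 [[-2.2 -4.7]
 [-4.5  2. ]
 [ 2.4  6.2]
 [ 4.5 -3.2]
 [-0.3 -0.4]
 [ 0.1 -0.5]
 [ 0.2  0.3]
 [-0.3  0.3]
 [-0.3  0.5]
 [-0.1  0.1]
 [ 0.4 -0.2]
 [ 0.  -0.5]]
axis [ 6.05089929e-01 -1.18346653e-04] button [ 0.51533059 -0.05463679]
tip [0.63680933 0.03378689] 46.42935532426066 lever angle rel 29.40545430437363
scene proj button [[202.99394656 155.00197469]] dots [[229.2, 186.5], [223.6, 193.8], [212.4, 198.8], [198.9, 200.0], [187.1, 197.0], [180.3, 190.8], [180.3, 183.3], [186.6, 176.5]]
0 [0.56822473 0.03365971]
1 [0.59005276 0.04756691]
2 [0.61590999 0.04869688]
3 [0.63886799 0.03674685]
4 [0.65277518 0.01491882]
5 [ 0.65390516 -0.01093841]
6 [ 0.64195513 -0.03389641]
7 [ 0.6201271 -0.0478036]
8 [ 0.59426987 -0.04893357]
[[ 3.92986244e-01 -9.19543990e-01 -8.13735448e-04]
 [-9.19542703e-01 -3.92987061e-01  1.54514685e-03]
 [-1.74061800e-03  1.41043036e-04 -9.99998475e-01]]
```

```bash
cat > go.py <<'E'
from fit import *
import sys
ax=v2w(.03,-.08)
def units(p,phi):
    s=state();M=R.from_quat(s['ee_rot']).as_matrix()
    cur=np.degrees(np.arctan2(M[1,0],M[0,0]))
    d=M.T@(np.array(p)-s['position'])/.05
    print('pos',s['position'].round(4),'phi',cur.round(2),'F',s['ft_force'].round(2),'gap',round(s['finger_gap'],4),'t',round(s['t'],2))
    print('target',np.round(p,4),'shift',d.round(3),'turn',round(((cur-phi+180)%360-180)/5,3))
def lev(rel,r,off,z): # rel: lever angle deg rel to vib +x; off = ccw offset of tcp from lever mid-plane
    a=th+np.radians(rel);u=np.array([np.cos(a),np.sin(a)]);n=np.array([-u[1],u[0]])
    p=ax+r*u+off*n; units([p[0],p[1],z],np.degrees(a))
if __name__=='__main__':
    lev(*map(float,sys.argv[1:5]))
E
python3 go.py 30 .04 .032 .2
```

```text
pos [ 0.2552 -0.5972  0.2304] phi -66.86 F [-0.36  0.51  0.53] gap 0.0859 t 0.1
target [0.6085 0.051  0.2   ] shift [ -9.143 -11.593   0.622] turn -22.872
```

>>> jog_arm --motion '[[[-9.14,-11.59,0.6],-22.87,0],[[-9.14,-11.59,0.6],-22.87,0],[[-9.14,-11.59,0.6],-22.87,0],[[-9.14,-11.59,0.6],-22.87,0],[[-9.14,-11.59,0.6],-22.87,0],[[-9.14,-11.59,0.6],-22.87,0],[[-9.14,-11.59,0.6],-22.87,0],[[-9.14,-11.59,0.6],-22.87,0],[[-9.14,-11.59,0.6],-22.87,0],[[-9.14,-11.59,0.6],-22.87,0],[[-9.14,-11.59,0.6],-22.87,0],[[-9.14,-11.59,0.6],-22.87,0]]' --squeeze 20

```text
t: 1.3
position: [0.5428, -0.0697, 0.2067]
ee_rot: [0.949, 0.314, -0.0, 0.0]
ft_force: [0.4, -2.0, 0.0]
finger_gap: -0.0002
```

```bash
python3 go.py 30 .04 .032 .2
```

```text
pos [ 0.5428 -0.0697  0.2067] phi 36.61 F [ 0.38 -2.    0.04] gap -0.0002 t 1.3
target [0.6085 0.051  0.2   ] shift [ 2.495 -1.153  0.133] turn -2.179
```

>>> jog_arm --motion '[[[2.5,-1.15,0.13],-2.18,0],[[2.5,-1.15,0.13],-2.18,0],[[2.5,-1.15,0.13],-2.18,0],[[2.5,-1.15,0.13],-2.18,0],[[2.5,-1.15,0.13],-2.18,0]]'

```text
t: 1.8
position: [0.6088, 0.0498, 0.1996]
ee_rot: [0.916, 0.401, -0.001, -0.0]
ft_force: [0.4, -0.8, 0.1]
finger_gap: 0.0
```

```bash
python3 go.py 30 .04 .032 .12; python3 - <<'E'
from h import *
a=snapshot('top')[130:280,190:400,::-1];cv2.imwrite('pics/t1.png',cv2.resize(a,(800,571),interpolation=cv2.INTER_CUBIC))
s=snapshot('scene')[100:240,120:330,::-1];cv2.imwrite('pics/s1.png',cv2.resize(s,(800,533),interpolation=cv2.INTER_CUBIC))
E
```

```text
pos [0.6088 0.0498 0.1996] phi 47.3 F [ 0.43 -0.81  0.07] gap 0.0 t 1.8
target [0.6085 0.051  0.12  ] shift [ 0.016 -0.018  1.593] turn -0.04
```

View pics/s1.png

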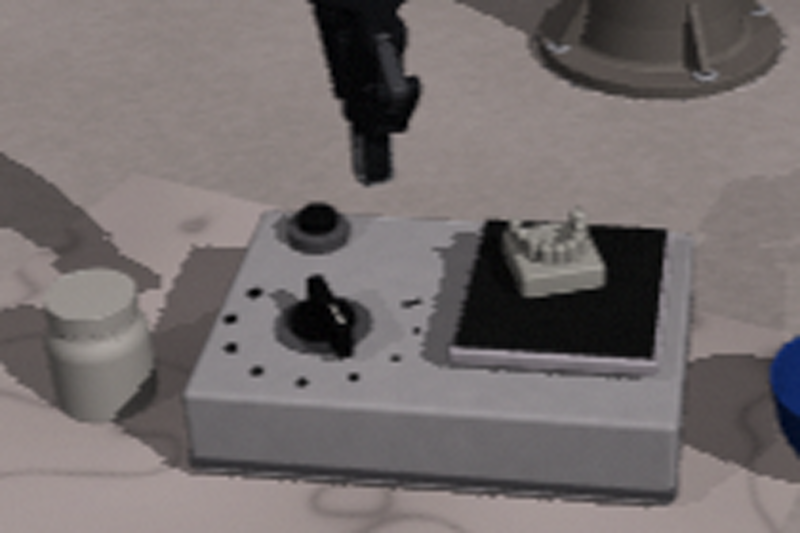

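View pics/t1.png

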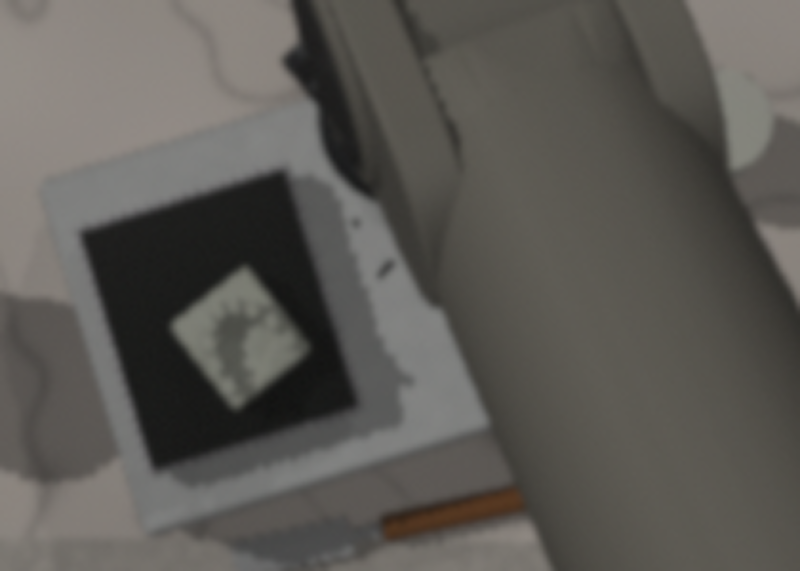

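>>> jog_arm --motion '[[[0,0,0.7],0,0],[[0,0,1.4],0,0],[[0,0,1.8],0,0],[[0,0,2.1],0,0],[[0,0,2.18],0,0],[[0,0,2.18],0,0]]'

```text
t: 2.5
position: [0.6092, 0.0481, 0.0915]
ee_rot: [0.917, 0.4, -0.0, 0.0]
ft_force: [-0.6, 0.2, -0.1]
finger_gap: 0.0002
```

```bash
cat > snap.py <<'E'
from h import *
import sys
s=snapshot('scene')[150:215,165:265,::-1];cv2.imwrite('pics/%s.png'%sys.argv[1],cv2.resize(s,(800,520),interpolation=cv2.INTER_CUBIC))
E
python3 snap.py s2;python3 go.py 30 .04 .017 .09; python3 go.py 15 .04 .017 .09
```

```text
pos [0.6098 0.0485 0.0923] phi 47.13 F [-0.16 -0.27 -0.28] gap -0.0001 t 2.55
target [0.6196 0.0409 0.09  ] shift [0.02  0.247 0.046] turn -0.075
pos [0.6098 0.0485 0.0923] phi 47.13 F [-0.16 -0.27 -0.28] gap -0.0001 t 2.55
target [0.6297 0.0357 0.09  ] shift [0.082 0.465 0.047] turn 2.925
```

View pics/s2.png

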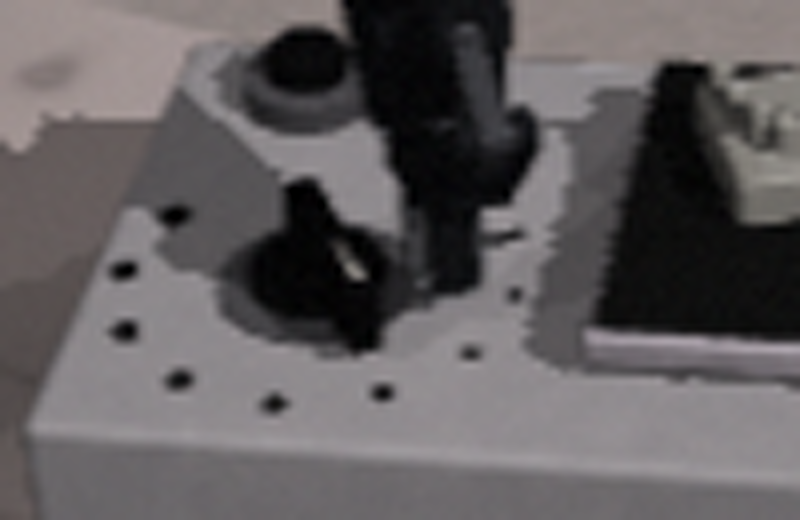

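>>> jog_arm --motion '[[[0.02,0.08,0.03],0,0],[[0.02,0.16,0.03],0,0],[[0.02,0.22,0.03],0,0],[[0.02,0.25,0.03],0,0],[[0.03,0.28,0.03],0.5,0],[[0.04,0.32,0.03],1.0,0],[[0.05,0.36,0.03],1.5,0],[[0.06,0.4,0.03],2.0,0],[[0.06,0.4,0.03],2.0,0]]'

```text
t: 3.45
position: [0.6261, 0.0381, 0.0902]
ee_rot: [0.948, 0.319, 0.0, -0.0]
ft_force: [-0.9, 1.1, 0.3]
finger_gap: 0.0002
```

```bash
python3 snap.py s3;python3 go.py 20 .04 .017 .09; python3 go.py 15 .04 .017 .09;python3 go.py 10 .04 .017 .09
```

```text
pos [0.626  0.0381 0.0901] phi 37.24 F [-0.59  1.69 -0.56] gap 0.0002 t 3.5
target [0.6265 0.0377 0.09  ] shift [0.003 0.011 0.003] turn -0.052
pos [0.626  0.0381 0.0901] phi 37.24 F [-0.59  1.69 -0.56] gap 0.0002 t 3.5
target [0.6297 0.0357 0.09  ] shift [0.03  0.082 0.003] turn 0.948
pos [0.626  0.0381 0.0901] phi 37.24 F [-0.59  1.69 -0.56] gap 0.0002 t 3.5
target [0.6327 0.0334 0.09  ] shift [0.05  0.155 0.003] turn 1.948
```

View pics/s3.png

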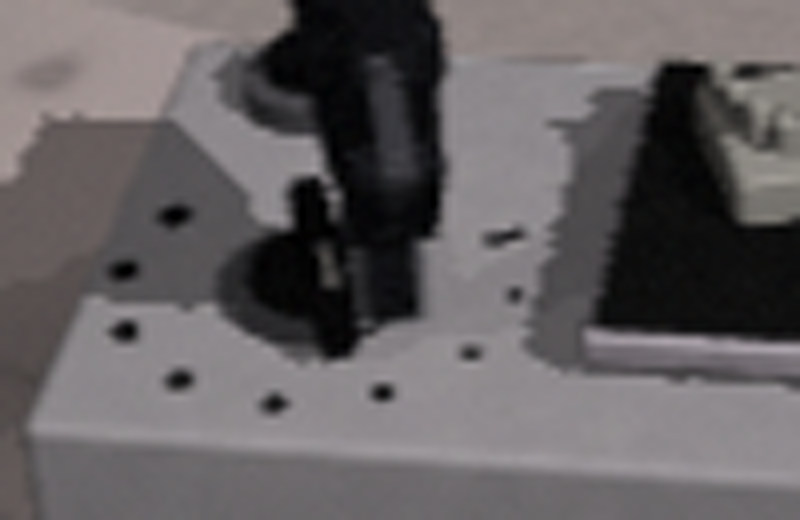

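>>> jog_arm --motion '[[[0.02,0.05,0],0.5,0],[[0.03,0.08,0],1.0,0],[[0.04,0.11,0],1.3,0],[[0.045,0.13,0],1.6,0],[[0.045,0.13,0],1.6,0]]'

```text
t: 4.0
position: [0.6317, 0.0331, 0.0898]
ee_rot: [0.968, 0.252, -0.0, 0.0]
ft_force: [-0.6, -0.0, -0.2]
finger_gap: -0.0003
```

```bash
python3 snap.py s4; python3 go.py 10 .04 .017 .09;python3 go.py 0 .04 .017 .09;python3 go.py -10 .04 .017 .09;
```

```text
pos [0.6316 0.0333 0.0898] phi 29.18 F [ 0.17  0.07 -0.39] gap -0.0001 t 4.05
target [0.6327 0.0334 0.09  ] shift [ 0.021  0.009 -0.003] turn 0.335
pos [0.6316 0.0333 0.0898] phi 29.18 F [ 0.17  0.07 -0.39] gap -0.0001 t 4.05
target [0.6381 0.0281 0.09  ] shift [ 0.064  0.154 -0.003] turn 2.335
pos [0.6316 0.0333 0.0898] phi 29.18 F [ 0.17  0.07 -0.39] gap -0.0001 t 4.05
target [0.6425 0.022  0.09  ] shift [ 0.081  0.305 -0.003] turn 4.335
```

View pics/s4.png

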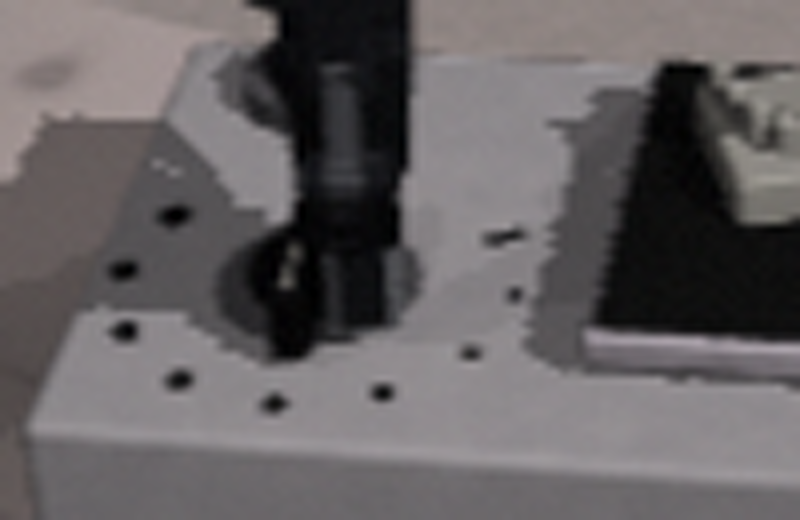

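>>> jog_arm --motion '[[[0.04,0.06,0],1.0,0],[[0.06,0.12,0],2.0,0],[[0.07,0.18,0],2.8,0],[[0.075,0.22,0],3.3,0],[[0.08,0.26,0],3.8,0],[[0.08,0.3,0],4.3,0],[[0.08,0.3,0],4.3,0]]'

```text
t: 4.75
position: [0.6423, 0.0232, 0.0899]
ee_rot: [0.998, 0.067, -0.0, -0.0]
ft_force: [0.7, 1.4, -0.5]
finger_gap: 0.0002
```

```bash
python3 go.py -10 .04 .017 .09;python3 go.py -18 .04 .017 .09
```

```text
pos [0.6423 0.0232 0.0899] phi 7.72 F [ 0.74  1.43 -0.48] gap 0.0002 t 4.75
target [0.6425 0.022  0.09  ] shift [ 0.001  0.026 -0.003] turn 0.044
pos [0.6423 0.0232 0.0899] phi 7.72 F [ 0.74  1.43 -0.48] gap 0.0002 t 4.75
target [0.6452 0.0165 0.09  ] shift [ 0.04   0.141 -0.003] turn 1.644
```

>>> jog_arm --motion '[[[0.01,0.04,0],0.5,0],[[0.02,0.08,0],1.0,0],[[0.03,0.11,0],1.3,0],[[0.04,0.14,0],1.6,0],[[0.04,0.14,0],1.6,0]]'

```text
t: 5.25
position: [0.6453, 0.015, 0.0898]
ee_rot: [1.0, -0.003, -0.0, 0.0]
ft_force: [-0.2, -0.6, 0.7]
finger_gap: 0.0001
```

```bash
python3 snap.py s5; python3 go.py -18 .04 .017 .09;python3 go.py -30 .04 .017 .09;python3 go.py -40 .04 .017 .09;
```

```text
pos [0.6452 0.0152 0.0898] phi -0.33 F [-0.08  0.79  0.14] gap -0.0004 t 5.3
target [0.6452 0.0165 0.09  ] shift [ 0.001 -0.026 -0.003] turn 0.034
pos [0.6452 0.0152 0.0898] phi -0.33 F [-0.08  0.79  0.14] gap -0.0004 t 5.3
target [0.6478 0.0078 0.09  ] shift [ 0.053  0.148 -0.003] turn 2.434
pos [0.6452 0.0152 0.0898] phi -0.33 F [-0.08  0.79  0.14] gap -0.0004 t 5.3
target [6.486e-01 3.000e-04 9.000e-02] shift [ 0.069  0.299 -0.003] turn 4.434
```

View pics/s5.png

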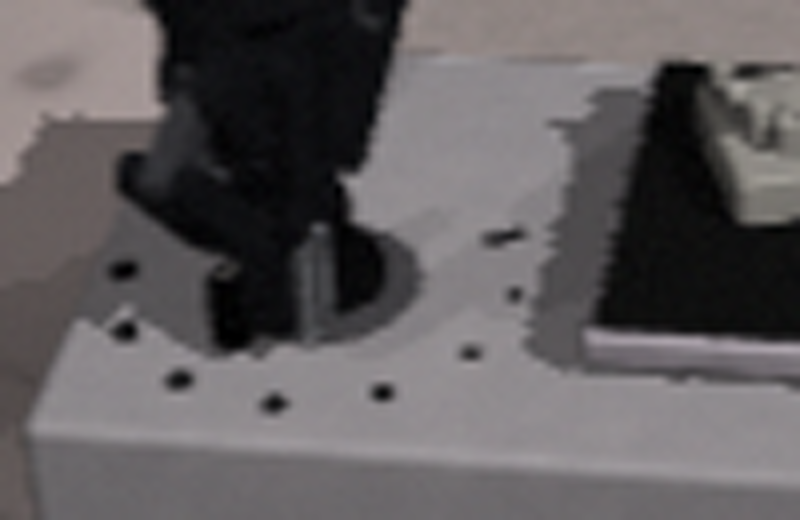

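>>> jog_arm --motion '[[[0.03,0.06,0],1.0,0],[[0.05,0.12,0],2.0,0],[[0.06,0.18,0],2.8,0],[[0.065,0.22,0],3.3,0],[[0.07,0.26,0],3.8,0],[[0.07,0.29,0],4.4,0],[[0.07,0.29,0],4.4,0]]'

```text
t: 6.0
position: [0.6491, 0.0021, 0.09]
ee_rot: [0.981, -0.193, 0.0, -0.0]
ft_force: [1.2, 1.2, -0.8]
finger_gap: -0.0002
```

```bash
python3 go.py -40 .04 .017 .09;python3 go.py -47.5 .04 .017 .09
```

```text
pos [0.6491 0.0021 0.09  ] phi -22.27 F [ 1.2   1.15 -0.76] gap -0.0002 t 6.0
target [6.486e-01 3.000e-04 9.000e-02] shift [ 0.004  0.037 -0.   ] turn 0.045
pos [0.6491 0.0021 0.09  ] phi -22.27 F [ 1.2   1.15 -0.76] gap -0.0002 t 6.0
target [ 0.6482 -0.0054  0.09  ] shift [ 0.041  0.144 -0.   ] turn 1.545
```

>>> jog_arm --motion '[[[0.01,0.04,0],0.5,0],[[0.02,0.08,0],1.0,0],[[0.03,0.11,0],1.3,0],[[0.04,0.14,0],1.6,0],[[0.04,0.14,0],1.6,0]]'

```text
t: 6.5
position: [0.6475, -0.0067, 0.0898]
ee_rot: [0.965, -0.262, -0.0, 0.001]
ft_force: [-0.0, -0.5, -0.2]
finger_gap: -0.0003
```

```bash
python3 snap.py s6; python3 go.py -47.5 .04 .017 .09
```

```text
pos [ 0.6475 -0.0065  0.0897] phi -30.32 F [-0.78 -0.23 -0.8 ] gap 0.0002 t 6.55
target [ 0.6482 -0.0054  0.09  ] shift [ 0.002 -0.027 -0.005] turn -0.065
```

View pics/s6.png

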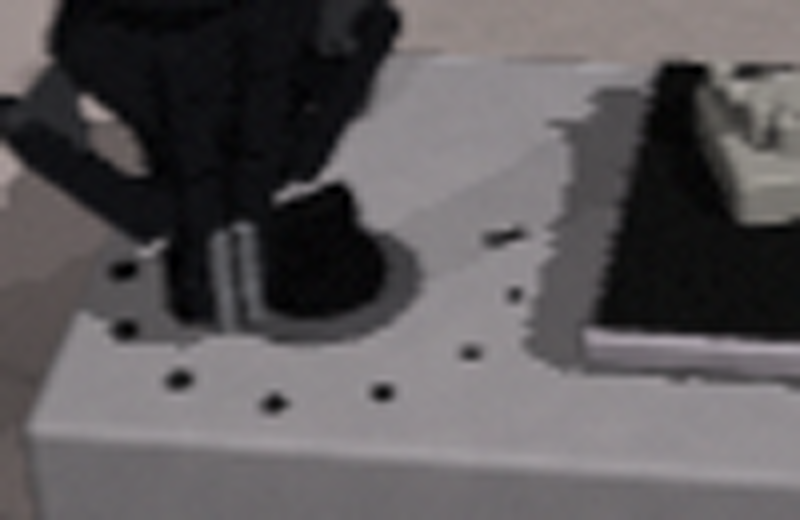

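>>> jog_arm --motion '[[[0,-0.2,0],0,0],[[0,-0.4,0],0,0],[[0,-0.4,-0.8],0,0],[[0,-0.4,-1.6],0,0],[[-1,-1.0,-2],0,0],[[-2,-1.5,-2],0,0],[[-3,-1.5,-2],0,0],[[-4,-1.5,-2],0,0],[[-4,-1.5,-2],0,0]]'

```text
t: 7.45
position: [0.5085, 0.1653, 0.1901]
ee_rot: [0.966, -0.257, -0.001, -0.0]
ft_force: [0.7, -0.3, 0.2]
finger_gap: -0.0001
```

```bash
python3 - <<'E'
from h import *
a=snapshot('top')[130:280,190:400,::-1];cv2.imwrite('pics/t7.png',cv2.resize(a,(800,571),interpolation=cv2.INTER_CUBIC))
s=snapshot('scene')[140:240,160:320,::-1];cv2.imwrite('pics/s7.png',cv2.resize(s,(800,500),interpolation=cv2.INTER_CUBIC))
from go import *
units([*v2w(-.072,-.105),.12],-30)
E
```

```text
pos [0.5112 0.163  0.1904] phi -29.96 F [ 1.49 -0.01  0.31] gap 0.0001 t 7.55
target [ 0.5153 -0.0546  0.12  ] shift [2.246 3.731 1.406] turn 0.008
```

View pics/s7.png

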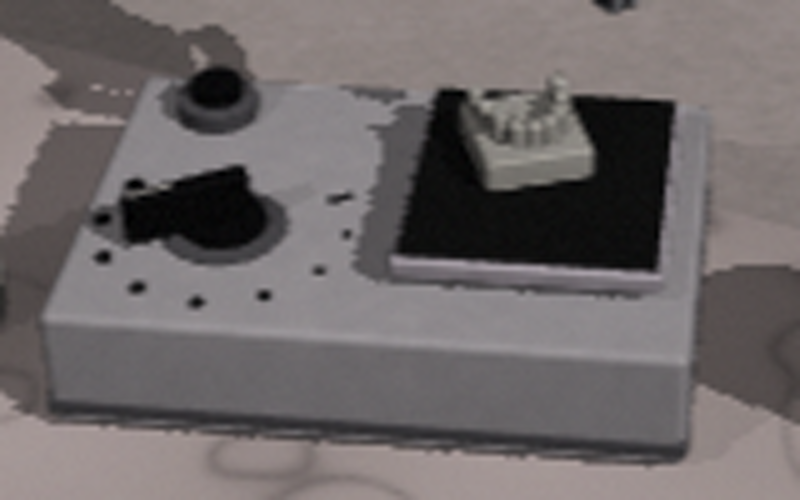

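View pics/t7.png

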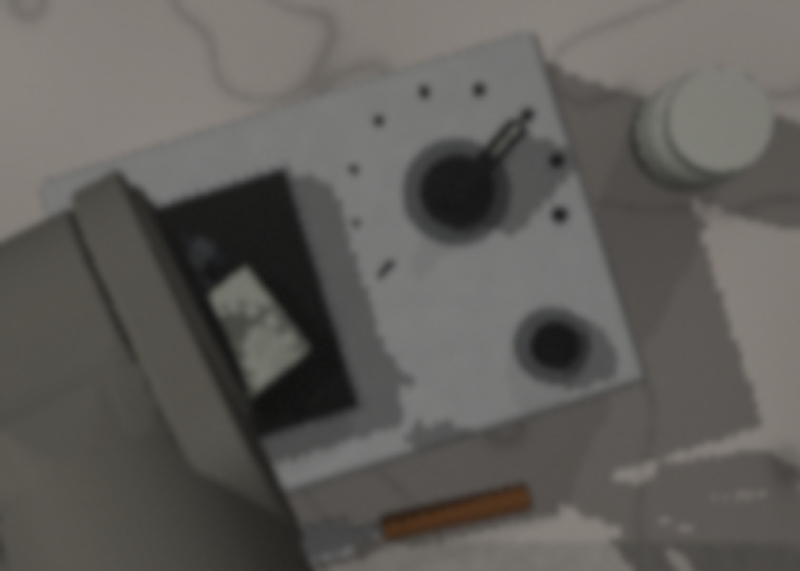

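The top view shows the lever's white line ending at about (520,123) in the zoomed picture, at dot 6 (527,115). I'll check that angle and the button's position.

```bash
python3 - <<'E'
from go import *
f=lambda z:(np.array(z)+.5)*210/800-.5+[190,130]
d=ray('top',f([518,126]),.107)[:2]-ax
e=ray('top',f([490,160]),.107)[:2]-ax
for v in(d,e):print(np.linalg.norm(v),np.degrees(np.arctan2(v[1],v[0])-th))
b=ray('top',f([556,345]),.097);print('button meas',b,'model',v2w(-.072,-.105))
# scene
print('scene button', ray('scene',(np.array([214,88])+.5)/5-.5+[160,140],.097))
E
```

```text
0.04657050271955025 -59.82880902051126
0.021488658794154444 -63.48453224056187
button meas [ 0.51552072 -0.05450387  0.097     ] model [ 0.51533059 -0.05463679]
scene button [ 0.52535709 -0.05061717  0.097     ]
```

>>> jog_arm --motion '[[[2.25,3.73,0],0,0],[[2.25,3.73,0],0,0],[[2.25,3.73,0],0,0],[[2.25,3.73,0],0,0],[[2.25,3.73,0],0,0],[[2.25,3.73,0.7],0,0],[[2.25,3.73,1.3],0,0],[[2.25,3.73,1.4],0,0],[[2.25,3.73,1.4],0,0]]'

```text
t: 8.45
position: [0.5164, -0.0588, 0.1193]
ee_rot: [0.965, -0.262, -0.001, 0.0]
ft_force: [-0.5, -0.3, 1.7]
finger_gap: 0.0002
```

```bash
python3 - <<'E'
from go import *
units([*v2w(-.072,-.105),.091],-30)
E
```

```text
pos [ 0.5164 -0.0588  0.1193] phi -30.39 F [-0.47 -0.29  1.65] gap 0.0002 t 8.45
target [ 0.5153 -0.0546  0.091 ] shift [-0.059 -0.061  0.566] turn -0.077
```

>>> jog_arm --motion '[[[-0.05,-0.06,0.2],0,0],[[-0.05,-0.06,0.38],0,0],[[-0.05,-0.06,0.44],0,0],[[-0.05,-0.06,0.5],0,0],[[-0.05,-0.06,0.54],0,0],[[-0.05,-0.06,0.57],0,0],[[-0.05,-0.06,0.57],0,0],[[-0.05,-0.06,0.57],0,0]]'

```text
t: 9.25
position: [0.5154, -0.0538, 0.0918]
ee_rot: [0.965, -0.262, -0.0, -0.0]
ft_force: [-2.6, 1.5, 4.5]
finger_gap: 0.0002
```

>>> jog_arm --motion '[[[0,0,0.02],0,0],[[0,0,0.04],0,0],[[0,0,0.04],0,0],[[0,0,0.04],0,0]]'

```text
t: 9.65
position: [0.5155, -0.0539, 0.0909]
ee_rot: [0.965, -0.262, -0.0, 0.0]
ft_force: [-5.2, 1.2, 14.7]
finger_gap: -0.0002
```

>>> jog_arm --motion '[[[0,0,-0.2],0,0],[[0,0,-0.6],0,0],[[0,0,-1.4],0,0],[[0,0,-2.2],0,0],[[-1,-1,-2.5],0,0],[[-2,-2,-2.5],0,0],[[-3,-3,-2.5],0,0],[[-4,-3.5,-2.5],0,0],[[-4,-3.5,-2.5],0,0],[[-4,-3.5,-2.5],0,0]]'

```text
t: 10.65
position: [0.4292, 0.2032, 0.2148]
ee_rot: [0.966, -0.258, 0.0, -0.001]
ft_force: [-0.6, -0.9, 1.1]
finger_gap: 0.0
```

```bash
python3 - <<'E'
from h import *
a=snapshot('top')[:,:,::-1];cv2.imwrite('pics/t8.png',a)
s=snapshot('scene')[:,:,::-1];cv2.imwrite('pics/s8.png',cv2.resize(s[130:240,120:380],(800,338),interpolation=cv2.INTER_CUBIC))
print(state()['position'],state()['ft_force'],state()['t'])
s0=cv2.imread('pics/scene0.png');d=cv2.absdiff(s,s0).max(2);c=d[150:230,210:380];print('diff',(c>50).sum())
E
```

```text
[0.43021493 0.20116819 0.2146154 ] [ 0.32272685 -0.38150549  0.61931373] 10.75
diff 24
```

View pics/s8.png

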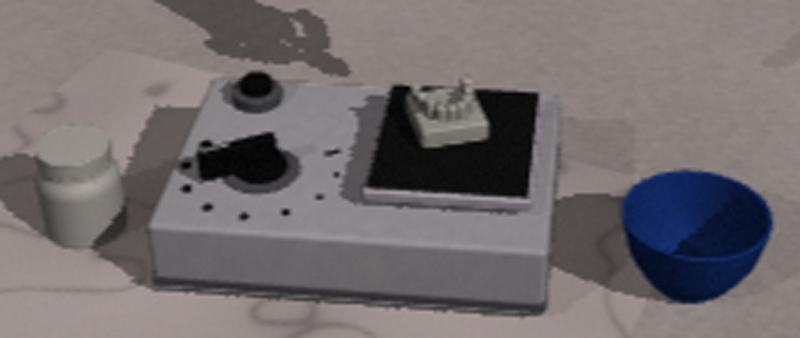

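View pics/t8.png

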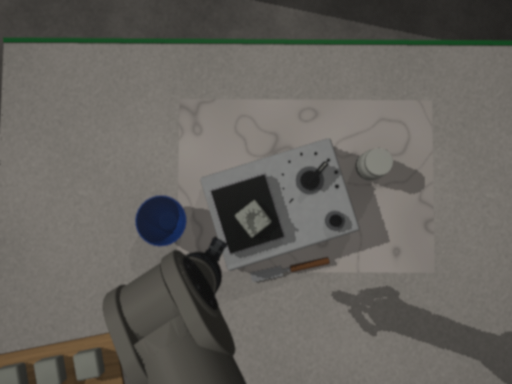

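The lever is at dot 6 (top view about (325,163)), the button at (336,220) is up, and the model, bowl, jar and spatula look unmoved. The arm is clear of everything.

```bash
python3 -c "
from station import *
print(finish_job())"
```

```text
the job is handed in; nothing more can be done
None
```

The selector is at setting 6 and the start button has been pressed and released; I handed the job in at about 10.8 s. No verdict is reported.

- **Selector:** It started at setting 3. I pushed the lever three clicks clockwise with the closed fingertips, with about 2 N measured at the stops between pushes. I then drew back and checked it in the top view. The lever pointed 60 to 63 degrees clockwise of +x, against 60 wanted; the 63 comes from the less reliable near-axis point on the lever.
- **Start button:** I pressed it straight down with the closed fingertips. The fingertip reached z 0.0909 m and the force rose to 14.7 N, so the button was at its lower stop. I then lifted off, and it looks up again in the last pictures.
- **Other things:** The model, bowl, jar and spatula look where they were in the before and after pictures, and the arm ended clear of everything.
- **Check that disagreed:** The button position from the scene view was about 10 mm off the top view, probably because I picked a pixel on the button's dark edge. I used the top view, which agreed with the fitted pose to 0.3 mm.

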